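# Shift the bench drive into second gear and start it

## Robot

A 6-joint arm with a two-finger parallel gripper is mounted at the origin on a cart in front of the work surface, level with it; the furniture and walls round the work are solid. World frame = base frame: x ahead of the robot, y to its left, z up, the work surface at z = 0. Lengths are in m, angles in rad, forces in N, time in s.
With the tool pointing down it reaches from about 0.35 to 0.775 m from the base axis. Payload 7.3 kg.
Tool frame: the origin (TCP) lies midway between the tips of the shut fingers; the grasp point (between the pads) lies 19 mm behind it; z points along the fingers, y is the line along which they close (so a half turn about z gives the same grasp; the last joint's range is limited). The gripper opens to 92 mm and grips with 3 to 60 N. Pads are 19 mm wide; open, the fingers measure 130 mm over their backs; the gripper's body (75 mm by 190 mm) begins 47 mm behind the grasp point.
Start: joints at [-1.455, 0.342, 1.524, -0, 1.275, -0.146], TCP at [0.136, -0.507, 0.201] pointing down, gripper open.
Joint ranges: [-2.53, 2.53], [-0.77, 2.02], [0.04, 2.7], [-1, 4.14], [0.28, 2.66], [-3.11, 3.11]. Speed limits (rad/s): [2.57, 2.57, 3.14, 3.14, 3.14, 3.14].

## Interface

Orientations are given as a rotation vector (axis times angle).
In Python, from rig import state, get_image, finish_job, look_for, outline_of, mark_of gives the robot as it stands.
- The arm moves only by the shell command python3 -m inch 'ROWS' [FORCE]. ROWS is JSON, a list of rows, each an object with "offset": the shift along the tool's x, y, z in cm, a list of three; "spin": the turn about the tool's z in degrees; "hand": the closure, from -1 (fully open) to 1 (shut), so that 0 is half open. In form: [{"offset": [dx, dy, dz], "spin": spin, "hand": hand}, ...]. A call has 1 to 12 rows; each row shifts and turns the commanded pose from where the row before left it, along the tool's axes as they then stand; what a row does not reach is not made up. A row lasts 1/8 s, in which the tool goes at most 62.5 mm and 10.7 degrees, less where a joint would pass 70% of its speed; a pose out of reach is approached as far as the arm can. A call is refused whole if a number of a shift passes 6.25 or a number of a turn 10.7, either way. A call with a gripper value outside its range is refused whole. The fingers move at their own pace and stop on an object; FORCE is the grip in N (left out, the last holds). Time passes only in rows, so rows that do not move let the fingers close. It gives the time, the measured TCP pose, the force, the opening and the grip force at its end, in the units of the state.
- state(): the state, without advancing time (a new reading comes with each control period).
- get_image(name): name is "scene" or "top" or "wrist"; returns a dict with "color" (420x560x3 uint8, blue, green, red), "range_z" (420x560 float32, m along the optical axis (not along the pixel's ray), 0 where there is no reading), "fx", "fy", "cx", "cy" (pixels), "dist" ([k1, k2, p1, p2, k3] as OpenCV has them; the pictures are not rectified), "cam_to_world" (4x4, takes a point from camera to world coordinates). Camera axes: x right, y up, looking along -z (the intrinsics and any distortion apply to the point x, -y, -z); pixel columns grow to the right and rows downward; lengths in m; the calibration is good to about 2 mm. A picture is of the moment at which its call begins.
- finish_job(): hands the job in; it is judged then, once.
Trained networks look in a picture, given as the dict that the camera call returned (one of the last four; its "shot" number tells which), for a name from the list of things; names that differ only in an ending like _2 or _b are one class to them, and where a whole thing is asked for, a point or a joint stands for the part that bears it (a point fixed in the world has none). Each returns a list of dicts, best first, with "confidence" (0 to 1); they miss things now and then, are a little off and sometimes report something else, mostly with a low value. They report only what shows in the picture. A call takes as long as a camera call.
- look_for(thing, picture): "rect" ([left, top, right, bottom] in pixels, round what is visible of it).
- outline_of(thing, picture): "pixels" (420x560 bool, what is visible of it) and "rect" ([left, top, right, bottom] in pixels, round what is visible of it).
- mark_of(thing, picture): "position" ([column, row] in pixels: a listed point, or the origin of a listed thing).
The state is a dict: "clock": time; "joint_positions": joint angles; "qvel": joint speeds; "tau": joint torques, N m; "position": TCP position; "eef_rot": TCP orientation; "wrist_force": force on the tool from outside, world axes, zero at the start; "wrist_torque": the same for the moment, N m; "finger_gap": finger opening in m; "gripper_force": force on a finger pad.
Only numpy, scipy, OpenCV 4.12 (cv2) and the standard library are available. Lean on these libraries where they do the work, as an engineer would, in place of code of your own. Each camera call takes 0.05 s, during which the arm holds its last target. There are 200 camera calls.

## Task

Put the green bench drive into second gear and start it: with the fingertips push its red T-handled gear lever from neutral, on past the first-gear notch, all the way to the stop at the second-gear (green) mark so that it stays there, then press the green start button on the button station fully down and let it come back up. Only push and press: do not pinch the T-handle, do not press the red stop button, and do not move or lift the loose things standing around.

Things in the scene. Friction and masses are not known exactly. Their poses are not given: they have to be found in the camera images.
- drive: Fixed two-speed bench drive: dark base plate 114 x 110 x 10 mm, green gearbox 90 x 84 mm and 66 mm high, grey motor 64 mm in diameter behind (to x = +116 mm, 72 mm high), short steel shaft in front. Origin: centre of the plate's underside, on the bench. x points from shaft to motor, y to the second-gear side, z up.
- pivot (a point): Pivot of the gear lever on top of the drive, 76 mm above the drive's origin; axes as the drive. 12 to 16 mm in front of it (-x) stands an aluminium quadrant plate, its top 118 mm above the bench, with three marks: white on the -y side = neutral, yellow upright = first gear, green on the +y side = second gear.
- gear_lever (a joint): Lever angle, rad: 0 = neutral, at a stop, leaning 0.42 rad to the drive's -y (starts here); 0.42 = upright, first-gear notch (rests loosely at 0.27 to 0.55); 0.84 = second gear, at a hard stop, leaning 0.42 rad to +y. A spring detent holds it in each: 5 to 7 N at the T-bar pushes it out; past the humps (0.15, 0.69) it snaps into the next. Steel stem 11 mm in diameter, red T-bar across its top.
- tbar (a point): Centre of the red T-bar on top of the lever: 96 mm long along the drive's x, centred on the stem, 20 mm thick along the swing, 18 mm high, 95 mm from the pivot (163 mm above the bench in neutral and second, 171 mm in first; travels 77 mm to the drive's +y). Axes turn with the lever: x along the bar, y the push, z up the stem. Fingers on its -y and +y faces at once count as pinching.
- push_face (a point): Centre of the T-bar's -y (neutral side) face, the face to push on; moves with the lever; axes as the T-bar.
- station: Fixed button station, grey box 52 x 84 x 34 mm with a yellow top plate, on the bench nearer the robot than the drive, turned any way round. Origin: centre of its underside; y points from the red stop button to the green start button, z up.
- start_top (a point): Centre of the top of the green start button, diameter 22 mm, at the station's +y half; 40 mm from the red one.
- start (a joint): Travel of the green start button, m: 0 = up, 0.006 = fully down (straight down). A spring brings it up; fully down takes 5 N. It counts as pressed beyond 0.0045.
- stop_top (a point): Centre of the top of the red stop button, diameter 22 mm, at the station's -y half.
- stop (a joint): Travel of the red stop button, m, like the green one. Must stay up.
- bush: Loose turned steel bush, 37 mm in diameter and 60 mm high, standing upright beside the drive on its -y side; origin at the centre of its underside. Leave it alone.
- coupling: Loose hexagonal hose coupling, 30 x 34 x 24 mm, standing to the right of the button station; origin at the centre of its underside. Leave it alone.
- tape_rule: Loose yellow tape measure, 37 x 71 x 64 mm, standing on its edge to the right of the work; origin at the centre of its underside. Leave it alone.
- work_lamp: Fixed work lamp left of the work, mind the arm: its head (130 mm wide) hangs over the vise, from 440 to 590 mm above the bench, reaching from 0.13 m nearer the robot than this origin to level with it, and from 0.01 m left to 0.13 m right of it; its thin arms rise from 0.1 m farther away to 0.6 m above the bench. Origin on the bench.
- bench_vise: Fixed bench vise left of the work, with a bracket on its jaws, about 0.3 m across, up to 300 mm above the bench, its handle bar towards the robot. Origin at the bottom of its swivel base, 45 mm above the bench. Keep the arm clear of it. (Behind the work a fixed wall shelf overhangs: front edge 0.215 m farther from the robot in x than this origin, underside 0.43 m above the bench, all along the right side; keep the wrist clear of it.)

How it is judged:
On the way, in this order (a step that is already met when the one before it is completed fails the run):
1. the gear lever is at the second-gear stop (value of joint gear_lever above 0.78 rad), for 0.2 s.
2. the green start button is pressed fully down, with the lever in second gear (value of joint start above 0.0045 m and value of joint gear_lever above 0.78 rad), for 0.05 s.
At the end, for the whole second after the job is handed in: The lever rests at the second-gear stop (joint over 0.78 of 0.84 rad), both buttons are up again (under 1.5 mm), and the bush, the coupling and the tape measure stand within 20 mm of where they were (value of joint gear_lever above 0.78 rad and value of joint each of start, stop below 0.0015 m and distance of each of bush, coupling, tape_rule from where it was at the start of the episode below 0.02 m); the robot touches nothing.
It fails at once if the T-handle is pinched (its front and back pressed by the fingers at once) (contact force between the fingers and gear_lever_c3 above 1.5 N and contact force between the fingers and gear_lever_c4 above 1.5 N).
It fails at once if the start button is pressed before the lever is in second gear (value of joint start above 0.0045 m and value of joint gear_lever below 0.75 rad).
It fails at once if the red stop button is pressed (value of joint stop above 0.003 m).
It fails at once if the bush, the coupling or the tape measure is moved, lifted or knocked over (distance of any of bush, coupling, tape_rule from where it was at the start of the episode above 0.02 m or angle between any of bush, coupling, tape_rule's own z axis and vertical above 0.5 rad).
It also fails if it takes over 45 s, if anything falls off the work surface, if the arm or the gripper's body presses on something with over 40 N, if the wrist force passes 120 N, or if a joint passes its speed limit or range.

## Working session

There is one attempt and no reset: what is moved stays moved. The work goes in short steps, Python scripts to look and compute and a shell command to move; the robot and the scene stay as the last step left them, time stands still between calls to the robot, and variables do not carry over. Pictures are saved under pics/ and viewed, at most 10 in all, crops included, and the job is handed in when it is done.

```bash
mkdir -p pics; cat > h.py <<'E'
import numpy as np, cv2
from rig import *
def w(p,uv,z=None,d=None):
    K=np.array([[p['fx'],0,p['cx']],[0,p['fy'],p['cy']],[0,0,1]])
    x,y=cv2.undistortPoints(np.array([[uv]],float),K,np.array(p['dist'],float))[0,0]
    T=np.array(p['cam_to_world']); r=T[:3,:3]@np.array([x,-y,-1]); o=T[:3,3]
    if z is not None: return o+r*(z-o[2])/r[2]
    u,v=int(round(uv[0])),int(round(uv[1])); a=p['range_z'][max(v-2,0):v+3,max(u-2,0):u+3]; a=a[a>0]
    return o+r*(np.median(a) if a.size else np.nan)
E
python3 - <<'E'
from h import *
np.set_printoptions(precision=3,suppress=True)
for n in ['top','scene']:
    p=get_image(n); cv2.imwrite(f'pics/{n}0.png',p['color'])
    for t,z in [('drive',0),('pivot',.076),('tbar',.163),('push_face',.163),('start_top',None),('stop_top',None),('station',0),('bush',0),('coupling',0),('tape_rule',0),('bench_vise',.045),('work_lamp',0)]:
        m=mark_of(t,p)
        if m: print(n,t,round(m[0]['confidence'],2),np.array(m[0]['position']),w(p,m[0]['position'],z),w(p,m[0]['position']))
s=state();print(s['position'],s['eef_rot'],s['clock'])
import scipy.spatial.transform as q;print(q.Rotation.from_rotvec(s['eef_rot']).as_matrix())
E
```

```text
top drive 0.65 [341.9 192.4] [ 0.488 -0.357  0.   ] [ 0.473 -0.349  0.069]
top pivot 0.66 [344.4 185.1] [ 0.489 -0.354  0.076] [ 0.487 -0.353  0.085]
top tbar 0.59 [370.3 176.1] [ 0.491 -0.4    0.163] [ 0.489 -0.398  0.171]
top push_face 0.95 [375.  174.8] [ 0.494 -0.41   0.163] [ 0.535 -0.44   0.   ]
top start_top 0.65 [320.1 257.1] [ 0.321 -0.301  0.056] [ 0.321 -0.301  0.056]
top stop_top 0.47 [318.2 242.1] [ 0.356 -0.296  0.053] [ 0.356 -0.296  0.053]
top station 0.71 [383.8 187.5] [ 0.503 -0.462  0.   ] [ 0.493 -0.453  0.044]
top bush 0.82 [386.3 184.6] [ 0.511 -0.468  0.   ] [ 0.497 -0.456  0.059]
top coupling 0.66 [363.8 255.9] [ 0.331 -0.412  0.   ] [ 0.329 -0.408  0.02 ]
top tape_rule 0.55 [406.5 227.4] [ 0.404 -0.517  0.   ] [ 0.395 -0.502  0.063]
scene drive 0.63 [321.1 261.3] [ 0.486 -0.352  0.   ] [ 0.453 -0.384  0.062]
scene pivot 0.82 [322.9 243.7] [ 0.484 -0.354  0.076] [ 0.474 -0.364  0.094]
scene tbar 0.59 [341.2 234.3] [ 0.484 -0.407  0.163] [ 0.485 -0.406  0.161]
scene push_face 0.57 [340.8 232.8] [ 0.487 -0.404  0.163] [ 0.485 -0.405  0.165]
scene start_top 0.57 [252.7 269.7] [ 0.312 -0.296  0.053] [ 0.312 -0.296  0.053]
scene stop_top 0.64 [340.3 234.3] [ 0.482 -0.407  0.164] [ 0.482 -0.407  0.164]
scene station 0.93 [265.  277.9] [ 0.341 -0.304  0.   ] [ 0.33  -0.32   0.028]
scene bush 0.64 [357.5 288.2] [ 0.502 -0.47   0.   ] [ 0.489 -0.479  0.025]
scene coupling 0.71 [337.5 319.1] [ 0.406 -0.502  0.   ] [ 0.387 -0.517  0.044]
scene tape_rule 0.6 [334.9 320.1] [ 0.399 -0.5    0.   ] [ 0.38  -0.516  0.044]
[ 0.136 -0.507  0.201] [3.115 0.41  0.   ] 1.3
[[ 0.966  0.259  0.   ]
 [ 0.259 -0.966 -0.   ]
 [-0.     0.    -1.   ]]
```

View pics/top0.png

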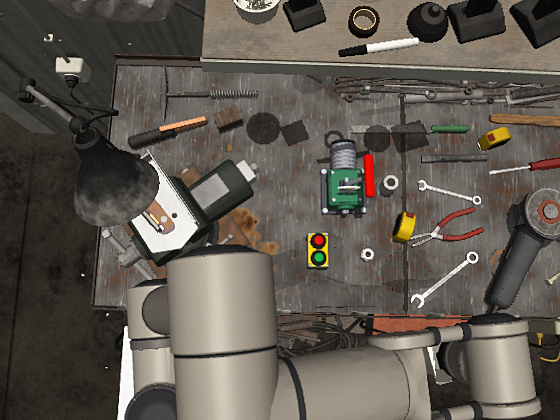

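View pics/scene0.png

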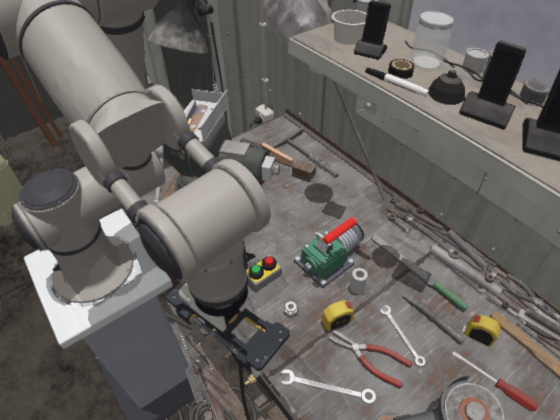

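Top view: the drive is at about (343,190) and the red T-bar runs from (365,153) to (371,198). The station's red button is at (319,240) and its green one at (319,257). Next I'll get the bar axis and button centres from colour and depth.

```bash
python3 - <<'E'
from h import *
np.set_printoptions(precision=4,suppress=True)
for n in ['top','scene']:
    p=get_image(n); h=cv2.cvtColor(p['color'],cv2.COLOR_BGR2HSV).astype(int)
    red=((h[...,0]<6)|(h[...,0]>174))&(h[...,1]>180)&(h[...,2]>110)
    gr=(abs(h[...,0]-60)<15)&(h[...,1]>180)&(h[...,2]>110)
    for nm,m in (('r',red),('g',gr)):
        k,l,st,c=cv2.connectedComponentsWithStats(m.astype(np.uint8))
        for i in range(1,k):
            if st[i,4]<25: continue
            P=np.array([w(p,(u,v)) for v,u in zip(*np.where(l==i))]); P=P[~np.isnan(P).any(1)]
            if not(.25<P[:,0].mean()<.56 and -.5<P[:,1].mean()<-.2): continue
            if P[:,2].mean()>.12:
                P=P[P[:,2]>.14]
            ev,V=np.linalg.eigh(np.cov(P[:,:2].T))
            print(n,nm,st[i],P.mean(0),np.median(P,0),P.min(0),P.max(0),V[:,1],w(p,c[i],.052))
E
```

```text
top r [364 154  11  43 398] [ 0.4908 -0.3948  0.17  ] [ 0.4905 -0.3952  0.1705] [ 0.4455 -0.4082  0.1566] [ 0.5392 -0.3852  0.173 ] [-0.9992 -0.0408] [ 0.5201 -0.4153  0.052 ]
top r [314 236   9   9  68] [ 0.3611 -0.2962  0.0531] [ 0.3607 -0.2957  0.0537] [ 0.3515 -0.3054  0.0468] [ 0.3703 -0.2866  0.0557] [-0.772  -0.6356] [ 0.3612 -0.2963  0.052 ]
top g [315 253   9   9  59] [ 0.3212 -0.2977  0.0527] [ 0.3208 -0.2985  0.0535] [ 0.312 -0.308  0.048] [ 0.3306 -0.2895  0.0549] [-0.9644 -0.2643] [ 0.3213 -0.2978  0.052 ]
scene r [324 218  32  25 268] [ 0.4855 -0.3989  0.1688] [ 0.4842 -0.3993  0.1695] [ 0.4428 -0.407   0.1608] [ 0.5331 -0.389   0.1722] [-0.9995 -0.0331] [ 0.5611 -0.3326  0.052 ]
scene r [265 257   8   8  53] [ 0.3583 -0.2972  0.0522] [ 0.3576 -0.2977  0.0528] [ 0.3501 -0.3057  0.0471] [ 0.3681 -0.2837  0.0557] [0.1838 0.983 ] [ 0.3584 -0.2971  0.052 ]
```

```bash
python3 -m inch '[{"offset":[0,0,0],"spin":6.5,"hand":1},{"offset":[0,0,0],"spin":6.5,"hand":1},{"offset":[4.4,-0.5,0],"spin":0,"hand":1},{"offset":[4.4,-0.5,0],"spin":0,"hand":1},{"offset":[4.4,-0.5,0],"spin":0,"hand":1},{"offset":[4.4,-0.5,0],"spin":0,"hand":1},{"offset":[4.4,-0.5,0],"spin":0,"hand":1},{"offset":[4.4,-0.5,0],"spin":0,"hand":1},{"offset":[4.4,-0.5,0],"spin":0,"hand":1},{"offset":[4.4,-0.5,0],"spin":0,"hand":1},{"offset":[0,0,0],"spin":0,"hand":1}]' 20
python3 - <<'E'
from h import *
np.set_printoptions(precision=4,suppress=True)
s=state();print(s['position'],s['eef_rot'],s['clock'],s['finger_gap'],s['wrist_force'])
p=get_image('wrist');cv2.imwrite('pics/w1.png',p['color'])
for t in ['tbar','push_face','pivot']:
    m=mark_of(t,p)
    if m: print(t,m[0]['confidence'],w(p,m[0]['position']),m[0]['position'])
E
```

```text
clock: 2.78
position: [0.4889, -0.4535, 0.1998]
eef_rot: [-3.14, -0.061, -0.0]
wrist_force: [0.4, 0.3, 0.2]
finger_gap: 0.0001
gripper_force: 0.0
[ 0.4889 -0.4535  0.1998] [-3.1404 -0.0607 -0.0003] 2.775 5.3192757316691754e-05 [0.4249 0.2904 0.2287]
tbar 0.87 [ 0.4936 -0.3979  0.172 ] [183.9, 221.5]
push_face 0.87 [ 0.4632 -0.3869  0.0669] [200.7, 217.3]
pivot 0.71 [ 0.5126 -0.3859  0.1695] [163.9, 189.2]
```

View pics/w1.png

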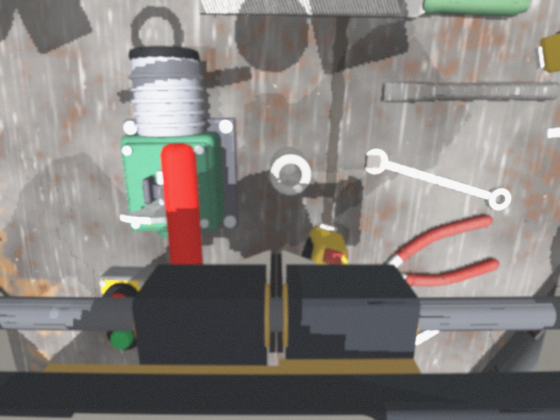

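The wrist view shows the T-bar at (180,145–265), left of the shut fingers, with the space on its right clear. Next I go down and start pushing.

```bash
python3 -m inch '[{"offset":[0,0,2.6],"spin":0,"hand":1},{"offset":[0,0,2.6],"spin":0,"hand":1},{"offset":[0,0,0],"spin":0,"hand":1},{"offset":[0,-1.5,0],"spin":0,"hand":1},{"offset":[0,-1,0],"spin":0,"hand":1},{"offset":[0,-1,0],"spin":0,"hand":1},{"offset":[0,-1,0],"spin":0,"hand":1},{"offset":[0,-1,0],"spin":0,"hand":1},{"offset":[0,-1,0],"spin":0,"hand":1},{"offset":[0,-1,0],"spin":0,"hand":1}]'
python3 -m inch '[{"offset":[0,-1,0],"spin":0,"hand":1},{"offset":[0,-0.6,0],"spin":0,"hand":1},{"offset":[0,-0.6,0],"spin":0,"hand":1},{"offset":[0,0,0],"spin":0,"hand":1}]'
python3 - <<'E'
from h import *
np.set_printoptions(precision=4,suppress=True)
p=get_image('top');cv2.imwrite('pics/t2.png',cv2.resize(p['color'][120:290,260:460],None,fx=3,fy=3))
E
```

```text
clock: 4.22
position: [0.4841, -0.383, 0.1518]
eef_rot: [3.132, 0.054, 0.004]
wrist_force: [-5.2, -7.0, 17.9]
finger_gap: 0.0004
gripper_force: 9.5
clock: 4.72
position: [0.4831, -0.3599, 0.1541]
eef_rot: [3.134, 0.055, 0.006]
wrist_force: [-9.2, 0.0, 25.5]
finger_gap: 0.0
gripper_force: 12.9
```

View pics/t2.png

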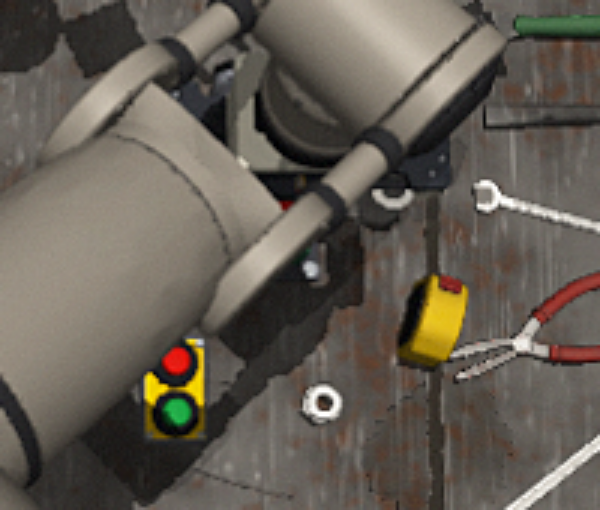

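The arm hides most of the drive in this view; only a bit of red shows at (288,207) in the crop. The upward force of 25 N is unexpected, so I'll look from the wrist and scene cameras.

```bash
python3 - <<'E'
from h import *
np.set_printoptions(precision=4,suppress=True)
p=get_image('wrist');q=get_image('scene')
a=p['color'][60:360,60:460];b=cv2.resize(q['color'][170:320,230:430],(400,300),interpolation=cv2.INTER_CUBIC)
cv2.imwrite('pics/w2.png',np.hstack([a,b]))
for n,i in(('w',p),('s',q)):
    h=cv2.cvtColor(i['color'],cv2.COLOR_BGR2HSV).astype(int)
    m=((h[...,0]<6)|(h[...,0]>174))&(h[...,1]>180)&(h[...,2]>90)
    P=np.array([w(i,(u,v)) for v,u in zip(*np.where(m))]);P=P[(P[:,2]>.13)&(P[:,2]<.2)]
    if len(P): print(n,len(P),np.median(P,0),P.min(0),P.max(0))
E
```

```text
w 3503 [ 0.5152 -0.3635  0.1794] [ 0.4905 -0.3731  0.1735] [ 0.538  -0.3526  0.1807]
s 142 [ 0.4634 -0.3713  0.1759] [ 0.4414 -0.3752  0.1666] [ 0.5238 -0.3584  0.1818]
```

View pics/w2.png

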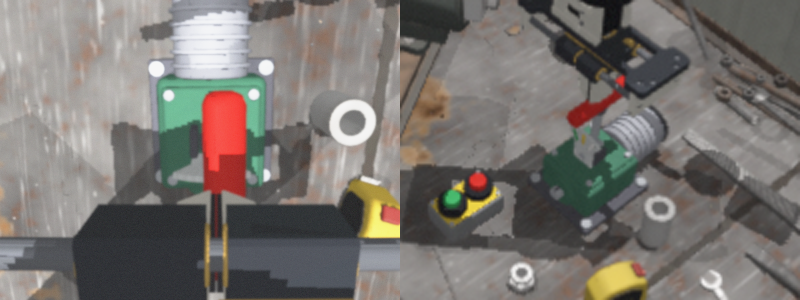

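```bash
python3 - <<'E'
from h import *
np.set_printoptions(precision=3,suppress=True)
p=get_image('wrist');s=state();T=np.array(p['cam_to_world'])
def pr(P):
    c=np.linalg.inv(T)@np.r_[P,1]; return p['fx']*c[0]/-c[2]+p['cx'],p['fy']*-c[1]/-c[2]+p['cy'],-c[2]
t=np.array(s['position']);print(t,s['wrist_force'],'cam',T[:3,3],-T[:3,2])
for dz in (0,.02,.04,.066): print(dz,pr(t+[0,0,dz]))
for v in range(230,400,12):
    print(v,[ (np.round(w(p,(u,v))[1:]-t[1:],3)*1000).astype(int).tolist()+[int((w(p,(u,v))[0]-t[0])*1000)] for u in (150,230,266,276,286,330,400)])
q=get_image('scene')
cv2.imwrite('pics/s3.png',cv2.resize(q['color'][150:270,270:430],(800,600),interpolation=cv2.INTER_CUBIC))
E
```

```text
[ 0.483 -0.36   0.154] [-8.731 -0.608 25.97 ] cam [ 0.558 -0.356  0.339] [-0.277 -0.017 -0.961]
0 (np.float64(275.3938798381947), np.float64(249.7825514276754), np.float64(0.19811094765385812))
0.02 (np.float64(275.6452625134199), np.float64(265.39651291324867), np.float64(0.17889911651659496))
0.04 (np.float64(275.95713242776105), np.float64(284.76747722759416), np.float64(0.1596872853793318))
0.066 (np.float64(276.49554978471417), np.float64(318.2098290805999), np.float64(0.13471190490088963))
230 [[119, -154, -45], [34, -88, -20], [5, 24, 19], [1, 26, 20], [-4, 26, 20], [-54, -145, -37], [-124, -154, -37]]
242 [[120, -154, -58], [34, -85, -29], [5, 23, 13], [0, 26, 14], [-4, 26, 14], [-56, -154, -52], [-125, -154, -50]]
254 [[121, -154, -71], [41, -154, -68], [5, 31, 10], [0, 27, 8], [-4, 31, 10], [-57, -154, -65], [-127, -154, -63]]
266 [[121, -154, -84], [13, 98, 35], [5, 45, 11], [0, 39, 8], [-1, 98, 35], [-12, 99, 35], [-127, -149, -73]]
278 [[31, 105, 34], [13, 105, 34], [4, 56, 10], [0, 50, 8], [-1, 103, 34], [-11, 105, 35], [-27, 106, 36]]
290 [[30, 111, 34], [12, 111, 35],
[... 360 characters left out ...]
, 114, 28], [-10, 116, 29], [-25, 116, 30]]
338 [[29, 116, 25], [11, 116, 26], [4, 113, 24], [0, 72, -4], [-1, 114, 25], [-10, 116, 26], [-25, 116, 27]]
350 [[29, 116, 22], [11, 116, 23], [4, 100, 11], [0, 72, -9], [-1, 108, 17], [-10, 116, 23], [-26, 116, 24]]
362 [[29, 116, 19], [11, 116, 19], [3, 101, 8], [-8, -153, -192], [-1, 117, 21], [-10, 117, 21], [-26, 117, 22]]
374 [[26, 124, 23], [11, 121, 20], [3, 121, 21], [1, 121, 21], [-1, 121, 21], [-10, 121, 22], [-23, 125, 25]]
386 [[25, 128, 23], [10, 128, 24], [3, 128, 24], [2, 128, 24], [0, 128, 24], [-9, 128, 25], [-22, 128, 25]]
398 [[24, 131, 23], [10, 131, 24], [3, 131, 24], [2, 131, 24], [0, 131, 24], [-8, 131, 25], [-21, 132, 25]]
```

View pics/s3.png

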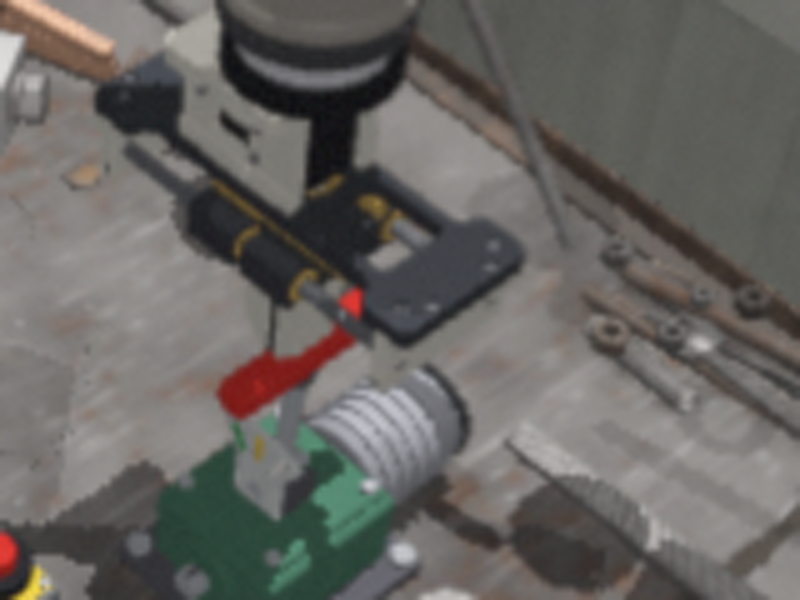

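The scene view shows the shut fingers meeting the upper half of the T-bar at about (290,345), with the lever near first gear. The contact isn't a clean side push, so I'll lift off and measure the fingers.

```bash
python3 -m inch '[{"offset":[0,0,-1],"spin":0,"hand":1},{"offset":[0,0,-1.5],"spin":0,"hand":1},{"offset":[0,0,-2],"spin":0,"hand":1},{"offset":[0,0,-1.5],"spin":0,"hand":1},{"offset":[0,0,0],"spin":0,"hand":1}]'
python3 - <<'E'
from h import *
np.set_printoptions(precision=3,suppress=True)
p=get_image('wrist');s=state();t=np.array(s['position']);print(t,s['wrist_force'])
h=cv2.cvtColor(p['color'],cv2.COLOR_BGR2HSV).astype(int)
m=((h[...,0]<6)|(h[...,0]>174))&(h[...,1]>180)&(h[...,2]>90)
P=np.array([w(p,(u,v)) for v,u in zip(*np.where(m))]);P=P[(P[:,2]>.13)&(P[:,2]<.2)]
for a in np.arange(.44,.54,.015):
    Q=P[abs(P[:,0]-a)<.007]
    if len(Q):print('bar x%.3f'%a,len(Q),Q.min(0),np.median(Q,0),Q.max(0))
for v in range(236,300,5):
    print(v,[ ((w(p,(u,v))-t)*1000).astype(int).tolist() for u in (256,262,268,276,284,290,296)])
q=get_image('scene')
cv2.imwrite('pics/s4.png',np.hstack([cv2.resize(q['color'][150:270,270:430],(400,300),interpolation=cv2.INTER_CUBIC),p['color'][60:360,60:460]]))
E
```

```text
clock: 5.6
position: [0.4835, -0.3582, 0.2099]
eef_rot: [3.139, 0.055, 0.003]
wrist_force: [-0.2, 0.1, 0.0]
finger_gap: 0.0006
gripper_force: 0.0
[ 0.483 -0.358  0.209] [-0.309 -0.663 -0.392]
bar x0.470 273 [ 0.469 -0.374  0.176] [ 0.474 -0.364  0.18 ] [ 0.477 -0.355  0.181]
bar x0.485 627 [ 0.478 -0.373  0.176] [ 0.485 -0.364  0.18 ] [ 0.492 -0.355  0.181]
bar x0.500 626 [ 0.493 -0.373  0.175] [ 0.5   -0.364  0.18 ] [ 0.507 -0.354  0.181]
bar x0.515 555 [ 0.508 -0.372  0.175] [ 0.515 -0.364  0.18 ] [ 0.522 -0.353  0.18 ]
bar x0.530 588 [ 0.523 -0.371  0.175] [ 0.531 -0.363  0.179] [ 0.537 -0.353  0.18 ]
236 [[-69, 19, -208], [-68, 12, -208], [-54, 5, -170], [-2, 0, -29], [-2, -5, -28], [-2, -9, -28], [-2, -13, -30]]
241 [[-75, 19, -208], [-74, 12, -208], [-74, 5, -208], [-5, 0, -28], [-5, -5, -28], [-5, -9, -29], [-6, -13, -30]]
246 [[-81, 18, -208], [-80, 12, -208], [-80, 5, -207], [-9, -1, -29], [-9, -6, -28], [-8, -9, -28], [-9, -13, -30]]
251 [[-87, 18, -209], [-87, 11, -208], [10, 3, 28], [-12, -1, -29], [11, -3, 28], [-12, -9, -28], [-12, -13, -30]]
256 [[10, 8, 33], [10, 5, 3
[... 184 characters left out ...]
], [35, 4, 99], [10, 3, 43], [8, 0, 39], [11, -3, 45], [36, -2, 99], [36, -4, 99]]
271 [[36, 5, 102], [36, 4, 102], [10, 3, 49], [8, 0, 44], [11, -3, 49], [36, -2, 102], [36, -4, 102]]
276 [[35, 5, 105], [35, 4, 104], [10, 2, 53], [8, 0, 49], [11, -3, 54], [36, -2, 105], [36, -4, 104]]
281 [[35, 5, 107], [35, 4, 107], [10, 2, 57], [8, 0, 54], [10, -3, 57], [36, -2, 108], [36, -3, 107]]
286 [[36, 5, 110], [36, 3, 110], [33, 2, 105], [8, 0, 58], [34, -1, 106], [36, -2, 110], [36, -3, 110]]
291 [[36, 5, 112], [35, 3, 112], [33, 2, 107], [8, 0, 62], [34, -1, 108], [36, -2, 112], [36, -3, 112]]
296 [[35, 5, 114], [35, 3, 114], [33, 2, 109], [9, 0, 66], [33, -1, 110], [35, -2, 114], [36, -3, 114]]
```

View pics/s4.png

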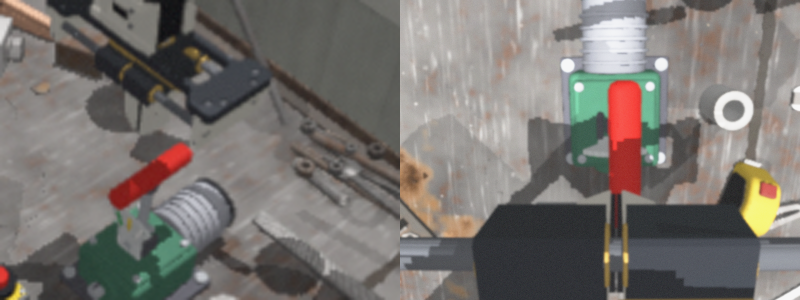

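The lowest visible part of the fingers is about 27 mm above the reported TCP, so the earlier push rode up onto the bar. The lever now rests in first gear, with the bar at y≈-0.364. I'll back off to the -y side, go lower and push again.

```bash
python3 -m inch '[{"offset":[0.3,3.6,0],"spin":0,"hand":1},{"offset":[0,3.6,0],"spin":0,"hand":1},{"offset":[0,0,0],"spin":0,"hand":1},{"offset":[0,0,4.2],"spin":0,"hand":1},{"offset":[0,0,4.2],"spin":0,"hand":1},{"offset":[0,0,0],"spin":0,"hand":1}]'
python3 - <<'E'
from h import *
np.set_printoptions(precision=3,suppress=True)
p=get_image('wrist');s=state();t=np.array(s['position']);print(t,s['wrist_force'])
q=get_image('scene')
cv2.imwrite('pics/s5.png',np.hstack([cv2.resize(q['color'][150:270,270:430],(400,300),interpolation=cv2.INTER_CUBIC),p['color'][60:360,60:460]]))
E
```

```text
clock: 6.45
position: [0.4867, -0.4269, 0.1208]
eef_rot: [-3.134, -0.055, 0.009]
wrist_force: [-0.4, 0.3, 0.0]
finger_gap: 0.0006
gripper_force: 0.0
[ 0.488 -0.428  0.124] [-0.215 -0.883  0.562]
```

View pics/s5.png

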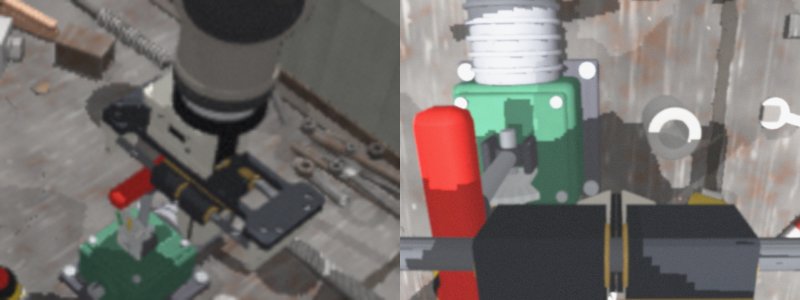

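The wrist view shows the fingers now beside the bar on its right (bar at (450,110–300), fingertips at about (615,200)). Pushing.

```bash
python3 -m inch '[{"offset":[0,-1.5,0],"spin":0,"hand":1},{"offset":[0,-1,0],"spin":0,"hand":1},{"offset":[0,-1,0],"spin":0,"hand":1},{"offset":[0,-1,0],"spin":0,"hand":1},{"offset":[0,-1,0],"spin":0,"hand":1},{"offset":[0,-1,0],"spin":0,"hand":1}]'; python3 -m inch '[{"offset":[0,-0.8,0],"spin":0,"hand":1},{"offset":[0,0,0],"spin":0,"hand":1}]'
cat > bar.py <<'E'
from h import *
np.set_printoptions(precision=3,suppress=True)
p=get_image('wrist');s=state();print(s['position'],s['wrist_force'],s['clock'])
h=cv2.cvtColor(p['color'],cv2.COLOR_BGR2HSV).astype(int)
m=((h[...,0]<6)|(h[...,0]>174))&(h[...,1]>180)&(h[...,2]>90)
P=np.array([w(p,(u,v)) for v,u in zip(*np.where(m))]);P=P[(P[:,2]>.13)&(P[:,2]<.2)]
print(len(P),P.min(0),np.median(P,0),P.max(0))
E
python3 bar.py
```

```text
clock: 7.3
position: [0.4862, -0.3652, 0.125]
eef_rot: [3.139, 0.055, 0.001]
wrist_force: [-0.0, -5.3, -2.6]
finger_gap: 0.0003
gripper_force: 2.1
clock: 7.55
position: [0.4858, -0.3556, 0.1245]
eef_rot: [-3.14, -0.056, 0.001]
wrist_force: [0.3, 0.2, -0.4]
finger_gap: 0.0004
gripper_force: 0.0
[ 0.486 -0.356  0.125] [ 0.417 -0.254  0.102] 7.6
4485 [ 0.496 -0.33   0.162] [ 0.517 -0.322  0.172] [ 0.536 -0.309  0.174]
```

The lever has snapped over. I'll push a little further to make sure it is seated at the stop.

```bash
python3 -m inch '[{"offset":[0,-0.5,0],"spin":0,"hand":1},{"offset":[0,-0.5,0],"spin":0,"hand":1},{"offset":[0,0,0],"spin":0,"hand":1}]'; python3 bar.py
```

```text
clock: 7.98
position: [0.4855, -0.3465, 0.1247]
eef_rot: [-3.141, -0.055, 0.0]
wrist_force: [-0.0, 0.0, 0.7]
finger_gap: 0.0004
gripper_force: 0.0
[ 0.486 -0.347  0.125] [-0.753  0.344 -0.465] 8.025
4478 [ 0.496 -0.329  0.161] [ 0.517 -0.319  0.171] [ 0.536 -0.307  0.174]
```

```bash
python3 -m inch '[{"offset":[0,-0.4,0],"spin":0,"hand":1},{"offset":[0,-0.3,0],"spin":0,"hand":1},{"offset":[0,0,0],"spin":0,"hand":1}]'; python3 bar.py
```

```text
clock: 8.4
position: [0.4858, -0.3453, 0.1257]
eef_rot: [3.131, 0.053, 0.004]
wrist_force: [-0.1, -17.2, -3.5]
finger_gap: 0.0005
gripper_force: 7.0
[ 0.486 -0.345  0.126] [ -0.319 -17.108  -4.594] 8.45
4398 [ 0.496 -0.328  0.161] [ 0.517 -0.319  0.171] [ 0.536 -0.307  0.174]
```

The lever is against the hard stop (17 N). I'll retreat, lift, and move above the start button.

```bash
python3 -m inch '[{"offset":[0,1.5,0],"spin":0,"hand":1},{"offset":[0,1.5,0],"spin":0,"hand":1},{"offset":[0,0,-4.5],"spin":0,"hand":1},{"offset":[0,0,-4.5],"spin":0,"hand":1},{"offset":[-4.05,-2,0],"spin":0,"hand":1},{"offset":[-4.05,-2,0],"spin":0,"hand":1},{"offset":[-4.05,-2,0],"spin":0,"hand":1},{"offset":[-4.05,-2,0],"spin":0,"hand":1},{"offset":[0,0,4],"spin":0,"hand":1},{"offset":[0,0,4],"spin":0,"hand":1},{"offset":[0,0,0],"spin":0,"hand":1}]'
python3 - <<'E'
from h import *
np.set_printoptions(precision=3,suppress=True)
p=get_image('wrist');s=state();t=np.array(s['position']);print(t,s['eef_rot'],s['wrist_force'])
for x in['start_top','stop_top','tbar']:
    m=mark_of(x,p)
    if m:print(x,m[0]['confidence'],m[0]['position'],w(p,m[0]['position']))
q=get_image('scene')
for x in['start_top','tbar']:
    m=mark_of(x,q)
    if m:print(x,m[0]['confidence'],m[0]['position'],w(q,m[0]['position']))
cv2.imwrite('pics/b6.png',np.hstack([cv2.resize(q['color'][180:300,210:370],(400,300),interpolation=cv2.INTER_CUBIC),p['color'][60:360,60:460]]))
E
```

```text
clock: 9.82
position: [0.3204, -0.2942, 0.133]
eef_rot: [-3.136, -0.054, 0.005]
wrist_force: [0.4, 0.4, 0.6]
finger_gap: 0.0004
gripper_force: 0.0
[ 0.321 -0.295  0.135] [-3.139 -0.055  0.002] [0.121 0.307 0.673]
start_top 0.6 [276.7, 209.0] [ 0.321 -0.295  0.056]
stop_top 0.96 [279.9, 157.1] [ 0.359 -0.296  0.056]
start_top 0.65 [254.2, 268.5] [ 0.316 -0.297  0.054]
tbar 0.88 [315.9, 210.9] [ 0.482 -0.323  0.17 ]
```

View pics/b6.png

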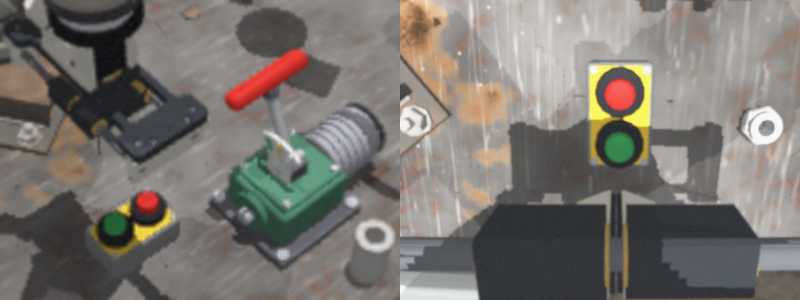

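The lever leans to the green side, and the green button at (619,147) lies straight under the fingers, with the red one clear at (619,95). Pressing down in small steps.

```bash
python3 -m inch '[{"offset":[0,0,3.5],"spin":0,"hand":1},{"offset":[0,0,3.5],"spin":0,"hand":1},{"offset":[0,0.2,0.7],"spin":0,"hand":1},{"offset":[0,0,0],"spin":0,"hand":1}]';python3 -m inch '[{"offset":[0,0,1],"spin":0,"hand":1},{"offset":[0,0,1],"spin":0,"hand":1},{"offset":[0,0,0],"spin":0,"hand":1}]'; python3 -m inch '[{"offset":[0,0,0.5],"spin":0,"hand":1},{"offset":[0,0,0],"spin":0,"hand":1}]'
```

```text
clock: 10.68
position: [0.3221, -0.2981, 0.0583]
eef_rot: [3.14, 0.055, 0.001]
wrist_force: [-0.1, -0.6, -0.1]
finger_gap: 0.0002
gripper_force: 0.0
clock: 11.05
position: [0.3214, -0.2971, 0.0372]
eef_rot: [-3.14, -0.055, 0.001]
wrist_force: [-0.3, 0.6, -0.0]
finger_gap: 0.0003
gripper_force: 0.0
clock: 11.3
position: [0.3216, -0.2974, 0.0325]
eef_rot: [-3.141, -0.055, 0.0]
wrist_force: [-0.9, -0.0, -0.3]
finger_gap: 0.0003
gripper_force: 0.0
```

```bash
python3 -m inch '[{"offset":[0,0,0.5],"spin":0,"hand":1},{"offset":[0,0,0],"spin":0,"hand":1}]'; python3 -m inch '[{"offset":[0,0,0.3],"spin":0,"hand":1},{"offset":[0,0,0],"spin":0,"hand":1}]';python3 -m inch '[{"offset":[0,0,0.3],"spin":0,"hand":1},{"offset":[0,0,0],"spin":0,"hand":1}]'
```

```text
clock: 11.55
position: [0.3219, -0.2978, 0.0277]
eef_rot: [3.141, 0.055, 0.001]
wrist_force: [0.5, -0.6, 3.2]
finger_gap: -0.0001
gripper_force: 1.2
clock: 11.8
position: [0.3219, -0.2978, 0.0248]
eef_rot: [3.14, 0.055, 0.001]
wrist_force: [1.4, -0.6, 5.1]
finger_gap: 0.0005
gripper_force: 2.1
clock: 12.05
position: [0.322, -0.2979, 0.0233]
eef_rot: [3.14, 0.055, 0.001]
wrist_force: [-2.9, 3.4, 23.6]
finger_gap: 0.0004
gripper_force: 11.9
```

The force jumped to 24 N, so the button is fully down. Now I lift clear and check.

```bash
python3 -m inch '[{"offset":[0,0,0],"spin":0,"hand":1},{"offset":[0,0,-1],"spin":0,"hand":1},{"offset":[0,0,-3],"spin":0,"hand":1},{"offset":[0,0,-5],"spin":0,"hand":1},{"offset":[0,0,-3],"spin":0,"hand":1},{"offset":[0,0,0],"spin":0,"hand":1},{"offset":[0,0,0],"spin":0,"hand":1}]'
python3 - <<'E'
from h import *
np.set_printoptions(precision=3,suppress=True)
p=get_image('wrist');q=get_image('scene')
for n,i in(('w',p),('s',q)):
  for x in['start_top','stop_top','tbar','coupling','bush','tape_rule']:
    m=mark_of(x,i)
    if m:print(n,x,m[0]['confidence'],w(i,m[0]['position']))
print(state()['wrist_force'])
E
```

```text
clock: 12.92
position: [0.3211, -0.2968, 0.1407]
eef_rot: [-3.14, -0.055, 0.002]
wrist_force: [-1.6, -0.8, 0.4]
finger_gap: 0.0008
gripper_force: 0.0
w start_top 0.59 [ 0.32  -0.295  0.056]
w stop_top 0.62 [ 0.362 -0.296  0.056]
w coupling 0.83 [ 0.338 -0.404  0.024]
w tape_rule 0.8 [ 0.406 -0.484  0.027]
s start_top 0.52 [ 0.315 -0.283  0.045]
s stop_top 0.4 [ 0.363 -0.282  0.045]
s tbar 0.81 [ 0.486 -0.322  0.171]
s coupling 0.49 [ 0.323 -0.422  0.02 ]
s bush 0.55 [ 0.452 -0.388  0.062]
s tape_rule 0.81 [ 0.385 -0.518  0.047]
[0.226 1.012 0.02 ]
```

The lever is in second gear, the start button is back up, and the arm is clear.

```bash
python3 -c "from rig import *;print(finish_job())"
```

```text
the job is handed in; nothing more can be done
None
```

I pushed the lever to the second-gear stop, where it stayed, pressed the green start button fully down and let it come back up, then handed the job in; the hand-in returned no verdict. My first push rode up onto the T-bar and left the lever in first gear, so I finished with a second, lower push.

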